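# Fetch the square ink bottle from the revolving ink carousel

### The job

The square ink bottle is needed at the drawing desk. First push the carousel's shutter fully open, then turn the carousel smoothly by its upright pegs until the square bottle stands in the middle of the front slot; only then lift it out, stand it upright on the floor of the wide, empty well of the desk tray, lowering it until it stands before letting go, and finally slide the shutter fully shut again. Leave the other bottles standing in the carousel and everything else on the desk where it is.

Things in the scene. Friction and masses are not known exactly. Their poses are not given: they have to be found in the camera images.
- carousel: Fixed stand of a revolving ink carousel. Origin on the desk at the turning axis, z up; -x is its front, towards the arm (its yaw varies). Carries a clear U-shaped cover, top 90 mm and underside 86 mm above the desk, over x = -50 to +120 mm, y = -105 to +105 mm, with a slot in front between y = -55 and +55 mm, reaching back to x = -20 mm. No cover in front of x = -50 mm.
- turntable: White round plate 300 mm across, floor 18 mm above the desk; turns endlessly either way about the axis, under 2 N at the pegs, stays where left. Origin on the desk at the axis, z up; x turns with it. Five compartments: the middle of number k (0-4) is 95 mm out in direction 180 + 72k degrees from its x axis, counter-clockwise from above. Fins 14 mm high part them; a lip 8 mm high rings the edge.
- peg (a point): Middle of the top of peg 0 of five equal upright steel pegs on the turntable, one at the outer end of each fin, for pushing it round: 138 mm from the axis in directions 180 + 36 + 72k degrees from the turntable's x axis, 10 mm in diameter, tops 65 mm above the desk. They pass the front outside the cover. The bottles stand loose: push smoothly, at about 0.1 m/s, or they topple.
- pick_spot (a point): Point on the turntable's floor in the middle of the front slot: 95 mm in front of the axis (carousel x = -95 mm, y = 0), 18 mm above the desk. Does not turn.
- shutter (a joint): Clear sliding shutter over the slot, 118 mm along the slide, 124 mm wide, top 95 mm above the desk. 0 = fully shut, 0.10 m = fully open. It slides level along the carousel's +x (away from the arm) over the cover, against about 1.2 N of friction, and stays where left. Shut, it covers carousel x = -125 to -7 mm. May start up to 12 mm open.
- shutter_tab (a point): Middle of the top of the aluminium tab that stands upright in the middle of the shutter: 8 mm along the slide, 44 mm wide across it, 26 mm high (from 95 to 121 mm above the desk); push it from the front to open, from behind to shut. At carousel x = -66 mm when shut and +34 mm when open.
- square_bottle: The wanted ink bottle: the only square one, dark glass, 44 x 44 mm and 45 mm high, with a round black cap 24 mm in diameter above it, 58 mm high in all, 0.08 to 0.15 kg. Origin at the centre of its underside, z up, x and y square to its sides. Stands in one of the compartments, never the front one.
- low_jar: Other ink, round low jar 39 mm in diameter, 40 mm high, in the carousel. Origin under its centre. Leave it there.
- slim_bottle: Other ink, slim round bottle 28 mm in diameter, 50 mm high, in the carousel. Origin under its centre. Leave it there.
- cone_bottle: Other ink, cone-shaped bottle 44 mm in diameter at the foot, 48 mm high, in the carousel. Origin under its centre. Leave it there.
- round_bottle: Other ink, round bottle 36 mm in diameter, 50 mm high, in the compartment nearest the front at the start. Origin under its centre. Leave it there.
- tray: Fixed yellow desk tray, 160 (its x) x 110 (its y) mm, walls 4 mm thick and 18 mm high, floor 4 mm above the desk. Origin on the desk under its middle, z up. A cross wall parts it into a wide empty well (tray x = -76 to +26 mm, y = -51 to +51 mm) and a narrow one with an eraser.
- well (a point): Middle of the floor of the tray's wide well (tray x = -25 mm), 4 mm above the desk; axes as the tray's.
- eraser: White eraser 22 x 50 x 12 mm, lying in the tray's narrow well. Leave it.
- paperweight: Stone disc, 64 mm in diameter, 18 mm high, loose on the desk. Leave it.
- tape_roll: Paper tape roll, 72 mm in diameter, 18 mm high, lying flat. Leave it.
- brush: Brush 190 mm long, lying on the desk. Leave it.
- cup: White cup, 72 mm across, 85 mm high, loose on the desk beyond the tray. Leave it.
- ink_stick: Dark flat block 75 x 22 x 12 mm on the desk. Leave it.
- seal_block: Stone stamp block 24 x 24 mm, 50 mm high, upright on the desk beside the tray. Leave it.

How it is judged (in metres and radians):
On the way, in this order (a step that is already met when the one before it is completed fails the run):
1. the shutter is pushed open (at least 90 of 100 mm) (value of joint shutter above 0.09 m), for 0.2 s.
2. the square bottle, standing in the turntable and not touched by the fingers, is in the middle of the front slot (within 30 mm of the pick spot) (horizontal distance between square_bottle and pick_spot below 0.03 m and z of square_bottle in the frame of pick_spot below 0.006 m and angle between square_bottle's own z axis and vertical below 0.15 rad and contact force between the fingers and square_bottle below 0.1 N), for 0.3 s.
3. the square bottle is lifted clear in the fingers (contact force between the fingers and square_bottle above 0.5 N and z of square_bottle in the frame of pick_spot above 0.04 m), for 0.1 s.
4. still held, the square bottle has been lowered on to the floor of the tray's wide well (x of square_bottle in the frame of well between -0.03 and 0.03 m and y of square_bottle in the frame of well between -0.033 and 0.033 m and z of square_bottle in the frame of well below 0.006 m and angle between square_bottle's own z axis and vertical below 0.12 rad and contact force between the fingers and square_bottle above 0.5 N), for 0.05 s.
5. the shutter is slid shut again (within 8 mm) (value of joint shutter below 0.008 m), for 0.2 s.
At the end, for the whole second after the job is handed in: The square bottle stands upright (7 degrees), still and released, on the floor of the wide well (within 30 mm of its middle along tray x, 33 mm along y); the shutter is within 8 mm of shut; the other four bottles stand upright (11 degrees) in the carousel, within 140 mm of its axis (x of square_bottle in the frame of well between -0.03 and 0.03 m and y of square_bottle in the frame of well between -0.033 and 0.033 m and z of square_bottle in the frame of well below 0.006 m and angle between square_bottle's own z axis and vertical below 0.12 rad and linear speed of square_bottle below 0.02 m/s and value of joint shutter below 0.008 m and contact force between the fingers and anything else below 0.1 N and horizontal distance between each of low_jar, slim_bottle, cone_bottle, round_bottle and carousel below 0.14 m and angle between each of low_jar, slim_bottle, cone_bottle, round_bottle's own z axis and vertical below 0.2 rad and z of each of low_jar, slim_bottle, cone_bottle, round_bottle in the frame of carousel below 0.03 m); the robot touches nothing.
It fails at once if another bottle is tipped over or leaves the carousel (angle between any of low_jar, slim_bottle, cone_bottle, round_bottle's own z axis and vertical above 0.6 rad or horizontal distance between any of low_jar, slim_bottle, cone_bottle, round_bottle and carousel above 0.16 m or z of any of low_jar, slim_bottle, cone_bottle, round_bottle in the frame of carousel above 0.05 m).
It fails at once if the square bottle is tipped over (angle between square_bottle's own z axis and vertical above 0.7 rad).
It fails at once if something else on the desk is moved by more than 30 mm (distance of any of eraser, paperweight, tape_roll, brush, cup, ink_stick, seal_block from where it was at the start of the episode above 0.03 m).
It also fails if it takes over 72 s, if anything falls off the work surface, if the arm or the gripper's body presses on something with over 40 N, if the wrist force passes 120 N, or if a joint passes its speed limit or range.

### The arm

A 6-joint arm with a two-finger parallel gripper is mounted at the origin on the work surface. World frame = base frame: x ahead of the robot, y to its left, z up, the work surface at z = 0. Lengths are in m, angles in degrees, forces in N, time in s.
With the tool pointing down it reaches from about 0.4 to 0.925 m from the base axis. Payload 12.5 kg.
Tool frame: the origin (TCP) lies midway between the tips of the shut fingers; the grasp point (between the pads) lies 19 mm behind it; x points along the fingers, z is the direction in which the jaws open and shut, and the axes are right-handed (so a half turn about x gives the same grasp; the last joint's range is limited). The gripper opens to 95 mm and grips with 3 to 60 N. Pads are 20 mm wide; open, the fingers measure 119 mm over their backs; the gripper's body (75 mm by 180 mm) begins 59 mm behind the grasp point.
Start: joints at [-72.227, 28.126, 89.318, -0, 62.55, -6.05], TCP at [0.252, -0.572, 0.215] pointing down, gripper open.
Joint ranges: [-177.58, 177.58], [-47.91, 125.51], [2.72, 160], [-65.01, 245.01], [3.68, 167.84], [-153.87, 153.87]. Speed limits (degrees/s): [127.2, 127.2, 159.86, 180, 180, 180].

### API

Orientations are given as a 3x3 rotation matrix whose columns are the frame's x, y, z axes.
In Python, from rig import r gives the robot as it stands. The module is installed in compiled form; this text tells all that it offers.
- The arm moves only by the shell command python3 -m creep 'ROWS' [OPENING] [FORCE]. ROWS is JSON, a list that holds one entry, the list of rows, each a list of 6 numbers: the shift along the world's x, y, z in m, then the turn, a rotation vector about the world's x, y, z in degrees. A call has 1 to 5 rows; each row is the pose to reach, as a shift and turn from the pose commanded when the call began; what a row does not reach only later rows make up. A row lasts 1/12 s, in which the tool goes at most 41.7 mm and 7.16 degrees, less where a joint would pass 70% of its speed; a pose out of reach is approached as far as the arm can. A call with a gripper value outside its range is refused whole. OPENING is the closure in counts, from 0 (fully open) to 255 (shut), set as the call begins (- or left out, the last holds). The fingers move at their own pace and stop on an object; FORCE is the grip in N (left out, the last holds). Time passes only in rows, so rows that repeat a pose let the fingers close. It gives the time, the measured TCP pose, the force and the opening at its end, in the units of the state.
- r.get_state(): the state, without advancing time (a new reading comes with each control period).
- r.snapshot(name): name is "scene" or "top"; returns (picture, depth): 480x640x3 uint8, blue, green, red; 480x640 float32, m along the optical axis (not along the pixel's ray), 0 where there is no reading.
- r.get_calibration(name): a dict with "fx", "fy", "cx", "cy" (pixels), "distortion" ([k1, k2, p1, p2, k3] as OpenCV has them; the pictures are not rectified), "R" (3x3) and "t" (3): a world point X has camera coordinates R X + t. Camera axes: x right, y down, z forward; pixel columns grow to the right and rows downward; lengths in m; the calibration is good to about 2 mm. A picture is of the moment at which its call begins. get_calibration takes no time and is no camera call.
- r.sign_off(): hands the job in, once; it reports no verdict.
The state is a dict: "clock": time; "joint_pos": joint angles; "qd": joint speeds; "effort": joint torques, N m; "tool_pos": TCP position; "tcp_rot": TCP orientation; "wrist_force": force on the tool from outside, world axes, zero at the start; "ft_torque": the same for the moment, N m; "grip_width": finger opening in m.
Only numpy, scipy, OpenCV 4.12 (cv2) and the standard library are available. Lean on these libraries where they do the work, as an engineer would, in place of code of your own. Each camera call takes 0.05 s, during which the arm holds its last target.

## Working session

There is one attempt and no reset: what is moved stays moved. The work goes in short steps, Python scripts to look and compute and a shell command to move; the robot and the scene stay as the last step left them, time stands still between calls to the robot, and variables do not carry over. Pictures are saved under pics/ and viewed, and the job is handed in when it is done.

```bash
ls; mkdir -p pics; python3 - <<'E'
from rig import r
import cv2,numpy as np
s=r.get_state();print(s)
for n in("scene","top"):
    im,d=r.snapshot(n);cv2.imwrite(f"pics/{n}0.png",im);np.save(f"pics/{n}0.npy",d)
    print(r.get_calibration(n))
E
```

```text
pics
{'clock': 0.0, 'joint_pos': array([-7.22266280e+01,  2.81652561e+01,  8.93495935e+01,  1.45992459e-03,
        6.25496190e+01, -6.05003465e+00]), 'qd': array([ 0.0973164 ,  0.07105418,  0.00189507,  0.0461413 , -0.16225053,
        0.08643101]), 'effort': array([ 2.19441237e-03, -6.12629628e+01, -2.58182073e+01,  6.94095762e-02,
        4.81126865e-02, -9.32708622e-05]), 'tool_pos': array([ 0.25240622, -0.57150361,  0.21405293]), 'tcp_rot': array([[-3.21934935e-04,  9.14799506e-01,  4.03908109e-01],
       [ 1.07838846e-03,  4.03908212e-01, -9.14798881e-01],
       [-9.99999367e-01,  1.41064127e-04, -1.11654140e-03]]), 'wrist_force': array([ 0.10227521, -0.05438873, -0.64963479]), 'ft_torque': array([-0.01623166, -0.06587247, -0.02236441]), 'grip_width': 0.09519981895905168}
{'fx': 509.2961018285902, 'fy': 509.2961018285902, 'cx': 314.68563932471903, 'cy': 241.17820880039372, 'distortion': array([-0.06929244,  0.        ,  0.        ,  0.        ,  0.        ]), 'R': array([[ 0.36172764,  0.93224283,  0.00874217],
       [ 0.54435068, -0.20358698, -0.81377803],
       [-0.75685894,  0.29912481, -0.58111005]]), 't': array([-0.15051854, -0.19640357,  1.94930237])}
{'fx': 556.4906029174523, 'fy': 556.4906029174523, 'cx': 312.8002378655598, 'cy': 239.62627380604295, 'distortion': array([0.05867871, 0.        , 0.        , 0.        , 0.        ]), 'R': array([[-0.02688943, -0.99963599,  0.00220123],
       [-0.98789805,  0.02623706, -0.15286942],
       [ 0.15275602, -0.00628516, -0.98824395]]), 't': array([-0.02082117,  0.52351721,  1.3670476 ])}
```

View pics/top0.png

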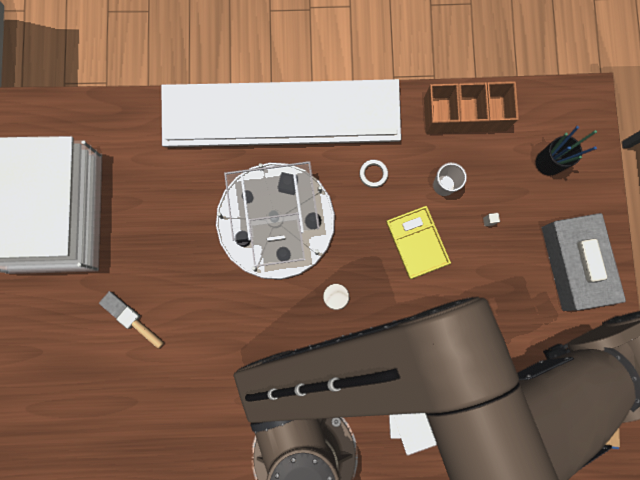

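View pics/scene0.png

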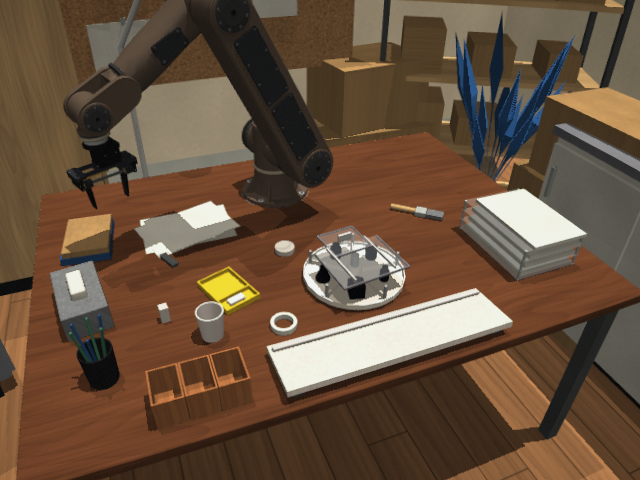

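The top view shows the carousel at about (276,220), the yellow tray at (419,243), the paperweight at (336,296) and the seal block at (491,219). I'll zoom in on the carousel and tray.

```bash
cat > h.py <<'E'
import cv2,numpy as np
from rig import r
def cal(n):
    c=r.get_calibration(n);K=np.array([[c['fx'],0,c['cx']],[0,c['fy'],c['cy']],[0,0,1]]);return K,np.array(c['distortion']),np.array(c['R']),np.array(c['t'])
def p2w(n,uv,z):
    K,D,R,t=cal(n);uv=np.array(uv,float).reshape(-1,1,2)
    q=cv2.undistortPoints(uv,K,D).reshape(-1,2);d=np.c_[q,np.ones(len(q))]@R;C=-R.T@t
    z=np.broadcast_to(z,len(q));return C+d*((z-C[2])/d[:,2])[:,None]
def w2p(n,X):
    K,D,R,t=cal(n);return cv2.projectPoints(np.array(X,float).reshape(-1,1,3),cv2.Rodrigues(R)[0],t,K,D)[0].reshape(-1,2)
def crop(im,x0,y0,w,h,s,fn):
    cv2.imwrite(fn,cv2.resize(im[y0:y0+h,x0:x0+w],None,fx=s,fy=s,interpolation=cv2.INTER_CUBIC))
E
python3 - <<'E'
from h import *
im=cv2.imread('pics/top0.png');crop(im,210,155,133,130,4.5,'pics/t0c.png');crop(im,370,195,130,90,6,'pics/t0t.png')
im=cv2.imread('pics/scene0.png');crop(im,295,220,125,95,6,'pics/s0c.png')
E
```

```text
(no output)
```

View pics/t0c.png

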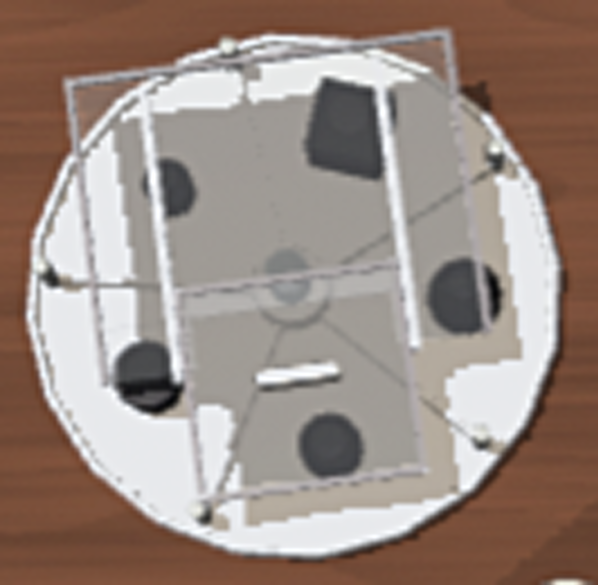

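View pics/t0t.png

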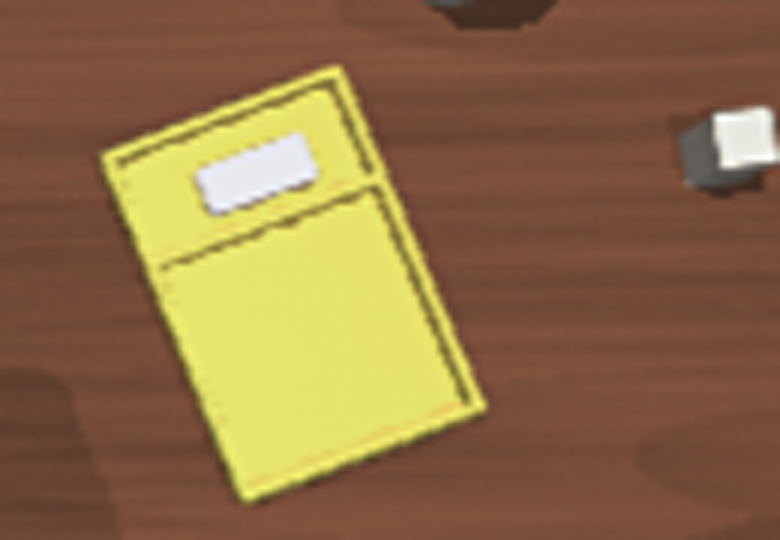

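View pics/s0c.png

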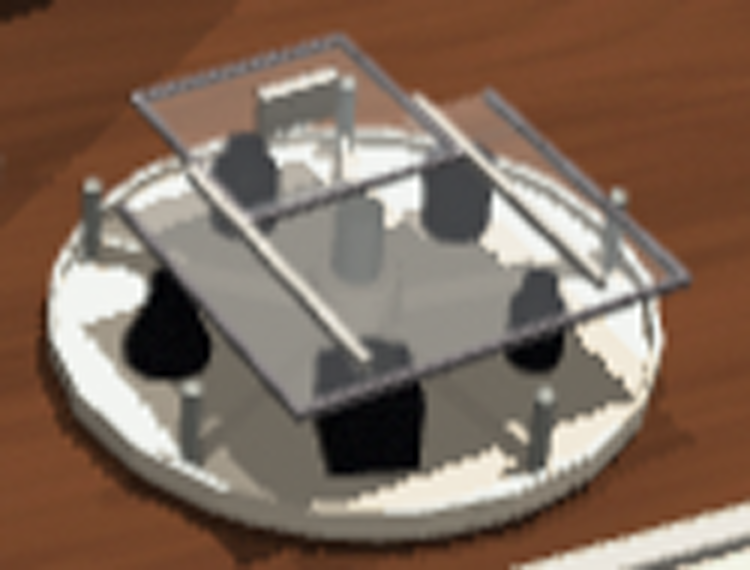

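```bash
cat > fit.py <<'E'
from h import *
from scipy.optimize import least_squares
def cv(c,x0,y0,s): return (np.array(c,float)+.5)/s-.5+np.array([x0,y0])
P=p2w('top',cv([(204,512),(482,440),(495,153),(228,46),(49,273)],210,155,4.5),.065)[:,:2]
def f(q): 
    a=q[2]+np.arange(5)*2*np.pi/5   # image ccw from above?
    return (P-(q[:2]+.138*np.c_[np.cos(a),np.sin(a)])).ravel()
c0=P.mean(0);a0=np.arctan2(*(P[0]-c0)[::-1])
s=least_squares(f,[*c0,a0]);print('axis',s.x[:2],'peg0ang',np.degrees(s.x[2]),'res mm',np.abs(s.fun).max()*1e3)
c=s.x[:2]
C=p2w('top',cv([(67,80),(450,32),(487,332),(106,384)],210,155,4.5),.09)[:,:2]
S=p2w('top',cv([(182,292),(397,265),(422,470),(200,498)],210,155,4.5),.095)[:,:2]
T=p2w('top',cv([(258,378),(340,368)],210,155,4.5),.121)[:,:2]
for n,Q in(('cover',C),('shut',S)):
    print(n,[round(float(np.linalg.norm(Q[i]-Q[(i+1)%4])),4) for i in range(4)]);
    for i in range(4): 
        d=Q[(i+1)%4]-Q[i];print(np.degrees(np.arctan2(d[1],d[0])))
yaw=np.degrees(np.arctan2(*(C[0]-C[3]+C[1]-C[2])[::-1]));print('yaw',yaw)
def car(p,y=yaw): 
    y=np.radians(y);return (np.atleast_2d(p)-c)@np.array([[np.cos(y),-np.sin(y)],[np.sin(y),np.cos(y)]])
print('cover',car(C),'shut',car(S),'tab',car(T),T)
print('bottle tops',car(p2w('top',cv([(350,122),(330,440),(172,188),(465,295),(150,375)],210,155,4.5),.07)[:,:2]))
Y=p2w('top',cv([(103,155),(340,66),(487,408),(245,502)],370,195,6),.018)[:,:2]
print('tray',Y,[round(float(np.linalg.norm(Y[i]-Y[(i+1)%4])),4) for i in range(4)])
m=Y.mean(0);x=(Y[0]+Y[1]-Y[2]-Y[3]);x/=np.linalg.norm(x);print('mid',m,'tray x dir',x,np.degrees(np.arctan2(x[1],x[0])),'well',m-.025*x)
E
python3 fit.py
```

```text
axis [0.5773781  0.05959945] peg0ang 157.73552108143147 res mm 3.2483698219697987
cover [0.2127, 0.1696, 0.2082, 0.1712]
-84.05419158405458
-174.68479128186448
96.3750043194885
6.838231209100457
shut [0.1175, 0.113, 0.1198, 0.1128]
-84.1950738006238
-174.48736698253575
95.6965490929285
4.340573954632844
yaw 6.0802274528750235
cover [[ 0.12416073  0.10758282]
 [ 0.12366173 -0.10511561]
 [-0.04596494 -0.10285061]
 [-0.04703594  0.10531781]] shut [[-0.00315248  0.05834361]
 [-0.00371692 -0.0591264 ]
 [-0.11674387 -0.05800667]
 [-0.11594179  0.06176925]] tab [[-0.05977921  0.02166344]
 [-0.06019644 -0.02199978]] [[0.51564057 0.07480915]
 [0.51985053 0.03134737]]
bottle tops [[ 0.08555559 -0.04363927]
 [-0.09066546 -0.01023185]
 [ 0.06112608  0.05915445]
 [-0.02033087 -0.09426561]
 [-0.04182051  0.08326886]]
tray [[ 0.57130339 -0.22709975]
 [ 0.60754853 -0.33087495]
 [ 0.45779072 -0.38434462]
 [ 0.42048685 -0.27993013]] [0.1099, 0.159, 0.1109, 0.1598]
mid [ 0.51428237 -0.30556236] tray x dir [0.94277851 0.33341967] 19.476467708526695 well [ 0.49071291 -0.31389785]
```

```bash
python3 -m creep '[[[0.0137,0.0366,0,0,0,-3.6],[0.0274,0.0732,0,0,0,-7.2],[0.041,0.11,0,0,0,-10.8],[0.055,0.146,0,0,0,-14.4],[0.068,0.183,0,0,0,-17.8]]]' 255 10
python3 -m creep '[[[0.0137,0.0366,0,0,0,0],[0.0274,0.0732,0,0,0,0],[0.041,0.11,0,0,0,0],[0.055,0.146,0,0,0,0],[0.068,0.183,0,0,0,0]]]'
python3 -m creep '[[[0.0137,0.0366,0,0,0,0],[0.0274,0.0732,0,0,0,0],[0.041,0.11,0,0,0,0],[0.055,0.146,0,0,0,0],[0.068,0.183,0,0,0,0]]]'
python3 -m creep '[[[0.0137,0.0366,0,0,0,0],[0.026,0.07,0,0,0,0],[0.026,0.07,0,0,0,0]]]'
```

```text
clock: 0.52
tool_pos: [0.3207, -0.387, 0.2144]
tcp_rot: [[-0.0, 0.995, 0.101], [0.0, 0.101, -0.995], [-1.0, -0.0, -0.0]]
wrist_force: [1.4, 0.4, 0.1]
grip_width: 0.0672
clock: 0.93
tool_pos: [0.3887, -0.204, 0.2146]
tcp_rot: [[0.0, 0.995, 0.105], [-0.0, 0.105, -0.995], [-1.0, -0.0, 0.0]]
wrist_force: [1.5, -0.3, -0.4]
grip_width: 0.0337
clock: 1.35
tool_pos: [0.4568, -0.0208, 0.2147]
tcp_rot: [[0.0, 0.994, 0.105], [-0.0, 0.105, -0.994], [-1.0, -0.0, 0.0]]
wrist_force: [0.8, -0.9, -0.2]
grip_width: 0.0022
clock: 1.6
tool_pos: [0.4837, 0.0518, 0.2145]
tcp_rot: [[0.0, 0.994, 0.109], [0.001, 0.109, -0.994], [-1.0, 0.001, -0.001]]
wrist_force: [-0.3, -0.1, -0.6]
grip_width: 0.0008
```

```bash
python3 -m creep '[[[0,-0.001,-0.04,0,0,0],[0,-0.002,-0.08,0,0,0],[0,-0.002,-0.1,0,0,0],[0,-0.002,-0.107,0,0,0],[0,-0.002,-0.107,0,0,0]]]'
python3 -m creep '[[[0.006,0.0006,0,0,0,0],[0.012,0.0013,0,0,0,0],[0.018,0.0019,0,0,0,0],[0.024,0.0025,0,0,0,0],[0.03,0.0032,0,0,0,0]]]'
python3 -m creep '[[[0.008,0.0008,0,0,0,0],[0.016,0.0017,0,0,0,0],[0.024,0.0025,0,0,0,0],[0.032,0.0034,0,0,0,0],[0.04,0.0042,0,0,0,0]]]'
```

```text
clock: 2.02
tool_pos: [0.4818, 0.045, 0.1064]
tcp_rot: [[-0.003, 0.995, 0.105], [0.0, 0.105, -0.995], [-1.0, -0.003, -0.0]]
wrist_force: [0.4, 1.1, 0.7]
grip_width: 0.0007
clock: 2.43
tool_pos: [0.5134, 0.0485, 0.1084]
tcp_rot: [[0.001, 0.994, 0.105], [-0.0, 0.105, -0.994], [-1.0, 0.001, 0.0]]
wrist_force: [-1.9, 0.3, 1.9]
grip_width: 0.0006
clock: 2.85
tool_pos: [0.5533, 0.0528, 0.1076]
tcp_rot: [[-0.0, 0.994, 0.105], [-0.0, 0.105, -0.994], [-1.0, -0.0, 0.0]]
wrist_force: [-0.5, -0.0, 1.0]
grip_width: 0.0004
```

```bash
python3 -m creep '[[[0.008,0.0008,0,0,0,0],[0.016,0.0017,0,0,0,0],[0.024,0.0025,0,0,0,0],[0.032,0.0034,0,0,0,0],[0.036,0.0038,0,0,0,0]]]'
python3 -m creep '[[[0.002,0,0,0,0,0],[0.004,0.0004,0,0,0,0],[0.006,0.0006,0,0,0,0]]]'
python3 -m creep '[[[0.001,0,0,0,0,0],[0.002,0.0002,0,0,0,0],[0.003,0.0003,0,0,0,0]]]'
```

```text
clock: 3.27
tool_pos: [0.5896, 0.0566, 0.1076]
tcp_rot: [[0.0, 0.994, 0.105], [-0.0, 0.105, -0.994], [-1.0, 0.0, 0.0]]
wrist_force: [-2.5, 0.1, 1.1]
grip_width: 0.0003
clock: 3.52
tool_pos: [0.5944, 0.057, 0.1075]
tcp_rot: [[-0.0, 0.994, 0.105], [-0.0, 0.105, -0.994], [-1.0, -0.0, 0.0]]
wrist_force: [-1.6, 0.8, -1.2]
grip_width: 0.0006
clock: 3.77
tool_pos: [0.5974, 0.0573, 0.1077]
tcp_rot: [[-0.0, 0.994, 0.105], [-0.0, 0.105, -0.994], [-1.0, -0.0, 0.0]]
wrist_force: [-1.5, -0.8, -0.4]
grip_width: 0.0004
```

```bash
python3 - <<'E'
from h import *
im,d=r.snapshot('top');cv2.imwrite('pics/t1.png',im);crop(im,190,130,170,160,4,'pics/t1c.png')
im,d=r.snapshot('scene');cv2.imwrite('pics/s1.png',im);crop(im,280,200,150,115,5,'pics/s1c.png')
print(r.get_state()['wrist_force'])
E
```

```text
[-1.05055015  0.42893547 -0.02949974]
```

View pics/t1c.png

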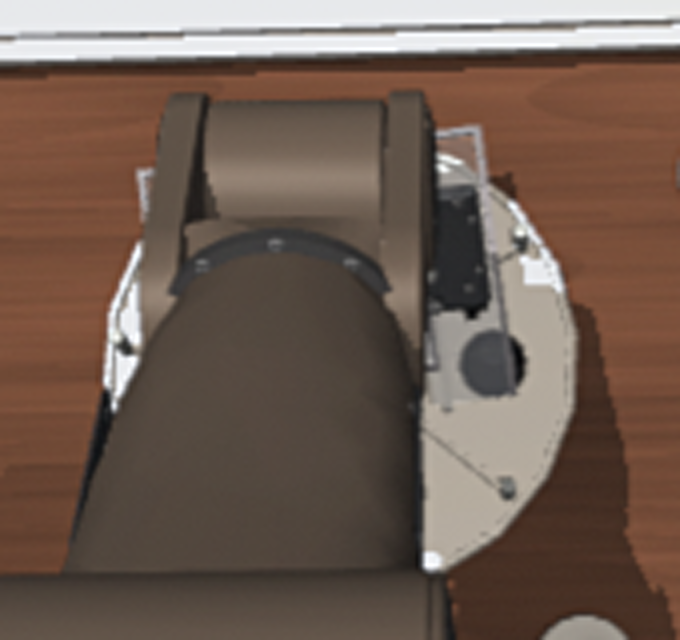

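View pics/s1c.png

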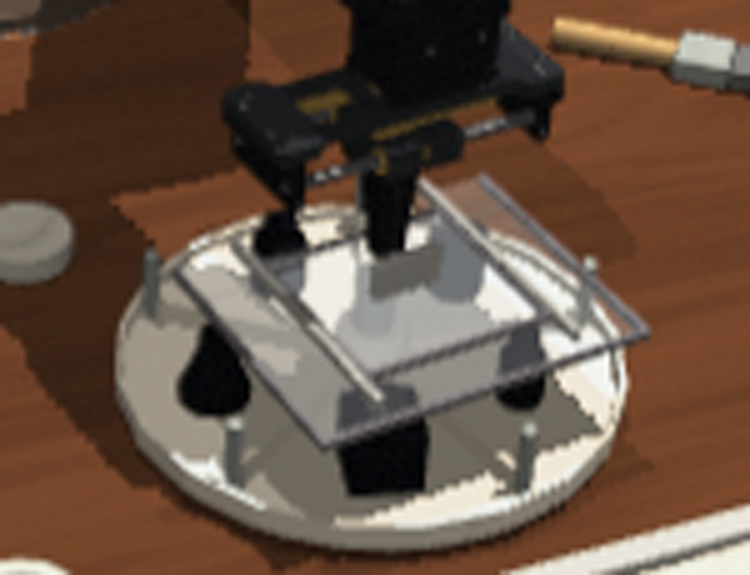

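The scene view shows the fingers behind the tab at (405,265) of the crop, with the shutter nearly open. The force is still only friction, so I'll go on to the end stop.

```bash
python3 -m creep '[[[0.001,0.0001,0,0,0,0],[0.002,0.0002,0,0,0,0]]]'
python3 -m creep '[[[0.001,0.0001,0,0,0,0],[0.002,0.0002,0,0,0,0]]]'
python3 -m creep '[[[0.001,0.0001,0,0,0,0],[0.0015,0.0002,0,0,0,0]]]'
```

```text
clock: 4.03
tool_pos: [0.5995, 0.0575, 0.1077]
tcp_rot: [[-0.0, 0.994, 0.105], [-0.0, 0.105, -0.994], [-1.0, -0.0, 0.0]]
wrist_force: [-1.8, -1.0, -0.6]
grip_width: 0.0005
clock: 4.2
tool_pos: [0.6012, 0.0577, 0.1077]
tcp_rot: [[-0.001, 0.994, 0.105], [-0.0, 0.105, -0.994], [-1.0, -0.001, 0.0]]
wrist_force: [-7.5, -1.0, 4.5]
grip_width: 0.0007
clock: 4.37
tool_pos: [0.6013, 0.0578, 0.1077]
tcp_rot: [[-0.004, 0.994, 0.105], [-0.0, 0.105, -0.994], [-1.0, -0.004, 0.0]]
wrist_force: [-12.4, -3.8, 8.5]
grip_width: 0.0006
```

```bash
python3 -m creep '[[[-0.025,-0.003,0,0,0,0],[-0.045,-0.033,0,0,0,0],[-0.067,-0.065,0,0,0,0],[-0.09,-0.098,0,0,0,0],[-0.112,-0.13,0,0,0,0]]]'
python3 -m creep '[[[0,0,0,0,0,0],[0,0,0,0,0,0]]]'
python3 - <<'E'
from h import *
y=np.radians(6.08);R=np.array([[np.cos(y),-np.sin(y)],[np.sin(y),np.cos(y)]])
for ph in np.arange(51,-42,-3.):
    a=np.radians(ph);c=np.array([-.138*np.cos(a)-.003,-.138*np.sin(a)-.017])
    print(ph,np.round(np.array([.58,.06])+R@c,4))
im,d=r.snapshot('top');cv2.imwrite('pics/t2.png',im);crop(im,190,130,170,160,4,'pics/t2c.png')
im,d=r.snapshot('scene');cv2.imwrite('pics/s2.png',im);crop(im,280,200,150,115,5,'pics/s2c.png')
E
```

```text
clock: 4.78
tool_pos: [0.4902, -0.0731, 0.1079]
tcp_rot: [[0.001, 0.994, 0.106], [-0.0, 0.106, -0.994], [-1.0, 0.001, 0.001]]
wrist_force: [1.0, -0.6, 0.9]
grip_width: 0.0007
clock: 4.95
tool_pos: [0.4908, -0.0736, 0.1081]
tcp_rot: [[0.001, 0.995, 0.102], [-0.0, 0.102, -0.995], [-1.0, 0.001, 0.0]]
wrist_force: [-0.3, -0.1, -0.2]
grip_width: 0.0007
51.0 [ 0.5038 -0.0731]
48.0 [ 0.4979 -0.069 ]
45.0 [ 0.4921 -0.0646]
42.0 [ 0.4866 -0.0599]
39.0 [ 0.4814 -0.0549]
36.0 [ 0.4764 -0.0497]
33.0 [ 0.4717 -0.0442]
30.0 [ 0.4673 -0.0385]
27.0 [ 0.4632 -0.0325]
24.0 [ 0.4594 -0.0264]
21.0 [ 0.4559 -0.02  ]
18.0 [ 0.4528 -0.0135]
15.0 [ 0.4501 -0.0069]
12.0 [ 0.4476 -0.    ]
9.0 [0.4456 0.0069]
6.0 [0.4439 0.0139]
3.0 [0.4425 0.021 ]
0.0 [0.4416 0.0282]
-3.0 [0.441  0.0354]
-6.0 [0.4408 0.0426]
-9.0 [0.441  0.0498]
-12.0 [0.4416 0.057 ]
-15.0 [0.4425 0.0642]
-18.0 [0.4438 0.0713]
-21.0 [0.4455 0.0783]
-24.0 [0.4475 0.0852]
-27.0 [0.4499 0.0921]
-30.0 [0.4527 0.0987]
-33.0 [0.4558 0.1053]
-36.0 [0.4592 0.1116]
-39.0 [0.463  0.1178]
```

View pics/t2c.png

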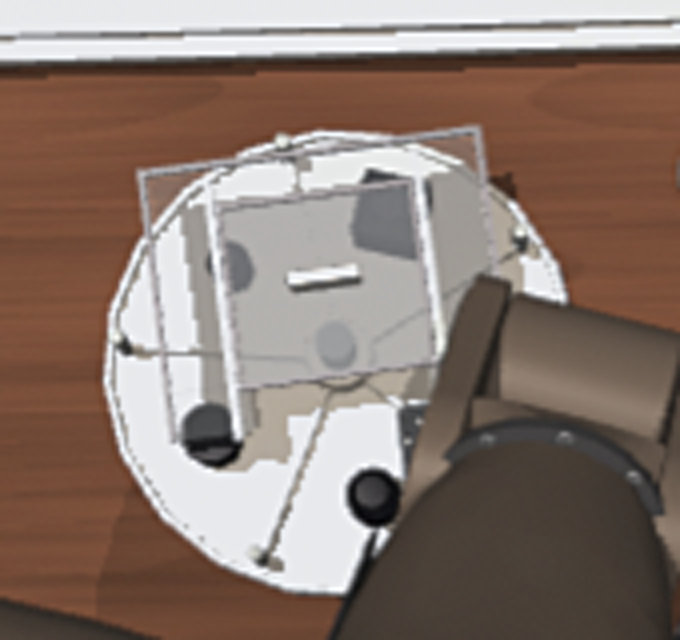

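View pics/s2c.png

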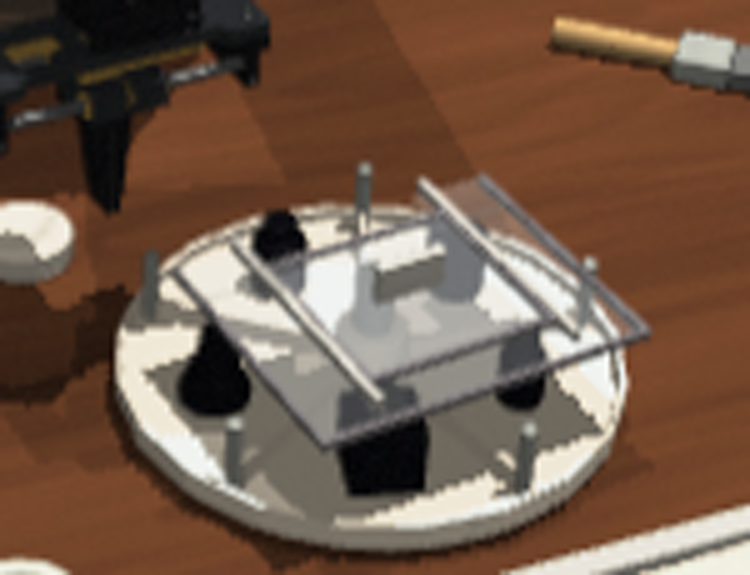

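The shutter is open, with the tab at (323,276) in the top crop. The next peg is at (151,255) in the scene crop. I'll lower beside it and start pushing slowly.

```bash
python3 -m creep '[[[0,0,-0.03,0,0,0],[0,0,-0.053,0,0,0],[0,0,-0.058,0,0,0],[0,0,-0.058,0,0,0]]]'
python3 -m creep '[[[0,0.003,0,0,0,0],[-0.0005,0.006,0,0,0,0],[-0.001,0.009,0,0,0,0],[-0.003,0.012,0,0,0,0],[-0.006,0.015,0,0,0,0]]]'
python3 - <<'E'
from h import *
im,d=r.snapshot('scene');cv2.imwrite('pics/s3.png',im);crop(im,280,200,150,115,5,'pics/s3c.png')
E
```

```text
clock: 5.38
tool_pos: [0.491, -0.071, 0.0485]
tcp_rot: [[-0.003, 0.994, 0.106], [0.001, 0.106, -0.994], [-1.0, -0.002, -0.001]]
wrist_force: [-0.1, 0.3, 0.3]
grip_width: 0.0003
clock: 5.8
tool_pos: [0.4852, -0.0567, 0.0503]
tcp_rot: [[0.001, 0.994, 0.105], [-0.0, 0.105, -0.994], [-1.0, 0.001, 0.001]]
wrist_force: [1.7, -3.4, -0.4]
grip_width: 0.0003
```

View pics/s3c.png

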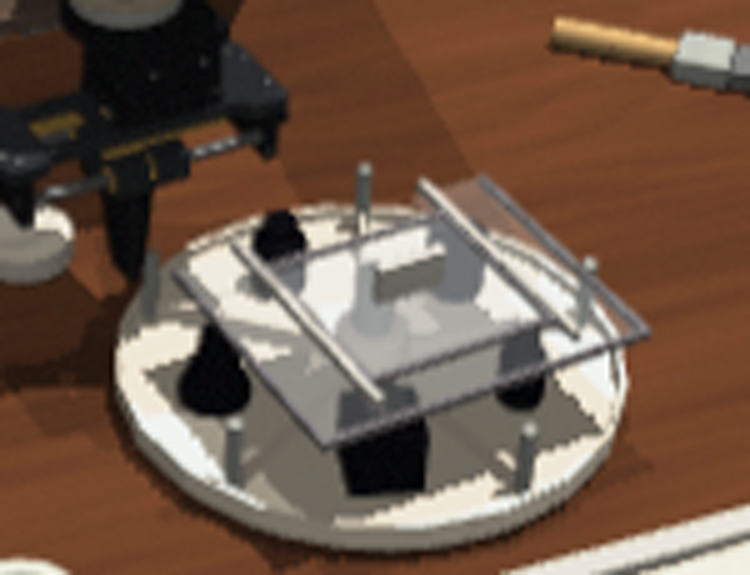

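```bash
python3 -m creep '[[[-0.004,0.004,0,0,0,0],[-0.0092,0.009,0,0,0,0],[-0.0142,0.0142,0,0,0,0],[-0.0189,0.0197,0,0,0,0],[-0.0233,0.0254,0,0,0,0]]]'
python3 - <<'E'
from h import *
im,d=r.snapshot('scene');cv2.imwrite('pics/s4.png',im);crop(im,280,200,150,115,5,'pics/s4c.png')
E
```

```text
clock: 6.27
tool_pos: [0.4609, -0.0311, 0.0497]
tcp_rot: [[-0.0, 0.994, 0.105], [-0.0, 0.105, -0.994], [-1.0, -0.0, 0.0]]
wrist_force: [-0.9, -2.4, 1.8]
grip_width: 0.0005
```

View pics/s4c.png

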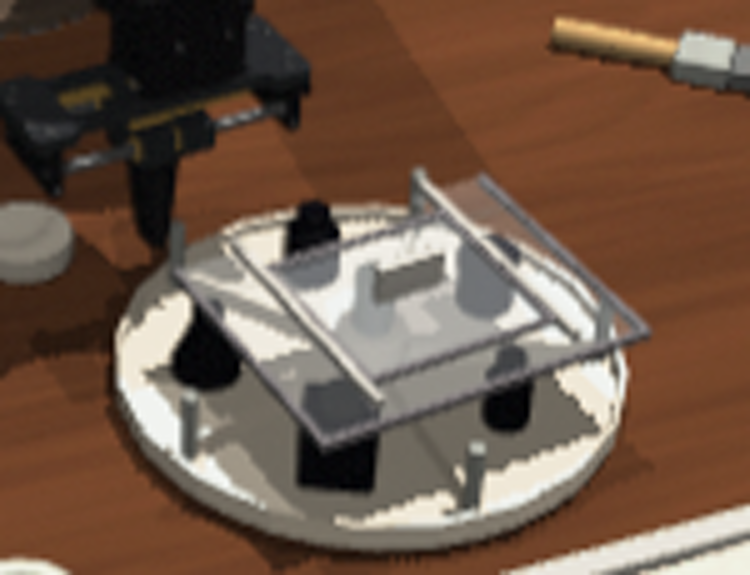

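The table is turning clockwise with all bottles standing, and the peg at (178,240) is ahead of the finger. I'll continue the arc.

```bash
python3 -m creep '[[[-0.0038,0.0061,0,0,0,0],[-0.0073,0.0125,0,0,0,0],[-0.0104,0.019,0,0,0,0],[-0.0131,0.0256,0,0,0,0],[-0.0156,0.0325,0,0,0,0]]]'
python3 -m creep '[[[-0.002,0.0069,0,0,0,0],[-0.0037,0.0139,0,0,0,0],[-0.0051,0.021,0,0,0,0],[-0.006,0.0282,0,0,0,0],[-0.0066,0.0354,0,0,0,0]]]'
python3 -m creep '[[[-0.0002,0.0072,0,0,0,0],[0,0.0144,0,0,0,0],[0.0006,0.0216,0,0,0,0],[0.0015,0.0288,0,0,0,0],[0.0028,0.0359,0,0,0,0]]]'
python3 -m creep '[[[0.0017,0.007,0,0,0,0],[0.0037,0.0139,0,0,0,0],[0.0059,0.02,0,0,0,0],[0.0078,0.025,0,0,0,0],[0.0089,0.0275,0,0,0,0]]]'
python3 - <<'E'
from h import *
im,d=r.snapshot('scene');cv2.imwrite('pics/s5.png',im);crop(im,280,200,150,115,5,'pics/s5c.png')
E
```

```text
clock: 6.73
tool_pos: [0.4456, 0.0016, 0.0496]
tcp_rot: [[-0.0, 0.994, 0.105], [-0.0, 0.105, -0.994], [-1.0, -0.0, -0.0]]
wrist_force: [-0.7, -0.9, 0.1]
grip_width: 0.0007
clock: 7.15
tool_pos: [0.4394, 0.037, 0.0496]
tcp_rot: [[-0.0, 0.994, 0.105], [-0.0, 0.105, -0.994], [-1.0, -0.0, 0.0]]
wrist_force: [-0.5, -1.1, -0.1]
grip_width: 0.0003
clock: 7.57
tool_pos: [0.4424, 0.0729, 0.0497]
tcp_rot: [[-0.0, 0.994, 0.105], [-0.0, 0.105, -0.994], [-1.0, -0.0, 0.0]]
wrist_force: [-0.8, -1.5, 0.6]
grip_width: 0.0005
clock: 7.98
tool_pos: [0.4516, 0.1004, 0.0497]
tcp_rot: [[0.0, 0.994, 0.105], [-0.0, 0.105, -0.994], [-1.0, 0.0, 0.0]]
wrist_force: [0.2, -1.3, -0.2]
grip_width: 0.0003
```

View pics/s5c.png

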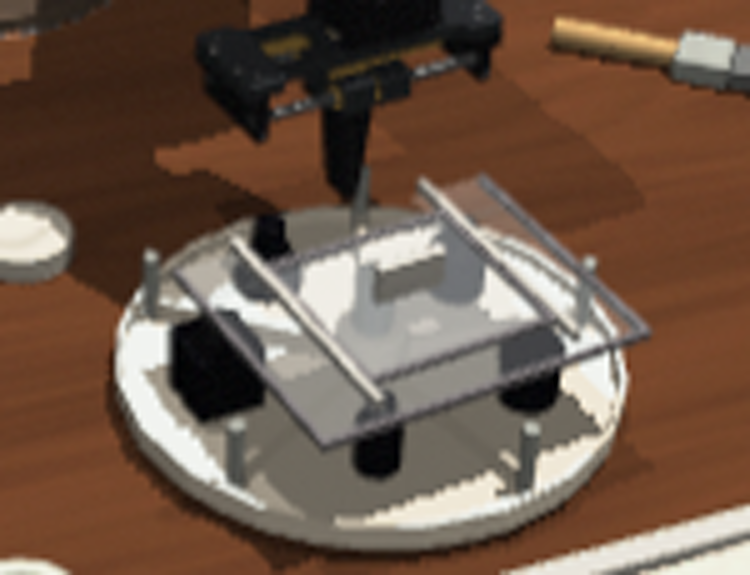

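Now the cone bottle stands in front, with the square bottle next to come at (215,365). The pegs are one pitch on from where they began. I'll go back for the second peg.

```bash
python3 -m creep '[[[0,-0.003,0.02,0,0,0],[0,-0.01,0.045,0,0,0],[0.007,-0.05,0.045,0,0,0],[0.015,-0.09,0.045,0,0,0],[0.023,-0.13,0.045,0,0,0]]]'
python3 -m creep '[[[0.008,-0.03,0,0,0,0],[0.016,-0.044,0,0,0,0],[0.016,-0.044,-0.03,0,0,0],[0.016,-0.044,-0.045,0,0,0],[0.016,-0.044,-0.045,0,0,0]]]'
python3 -m creep '[[[0,0.003,0,0,0,0],[-0.0005,0.006,0,0,0,0],[-0.001,0.009,0,0,0,0],[-0.003,0.012,0,0,0,0],[-0.006,0.015,0,0,0,0]]]'
python3 - <<'E'
from h import *
im,d=r.snapshot('scene');cv2.imwrite('pics/s6.png',im);crop(im,280,200,150,115,5,'pics/s6c.png')
E
```

```text
clock: 8.45
tool_pos: [0.4745, -0.0317, 0.0953]
tcp_rot: [[0.001, 0.994, 0.107], [-0.0, 0.107, -0.994], [-1.0, 0.001, 0.001]]
wrist_force: [1.1, -0.3, -0.7]
grip_width: 0.0005
clock: 8.87
tool_pos: [0.489, -0.074, 0.0473]
tcp_rot: [[-0.004, 0.995, 0.104], [0.001, 0.104, -0.995], [-1.0, -0.004, -0.002]]
wrist_force: [-0.6, 0.1, -0.3]
grip_width: 0.0006
clock: 9.28
tool_pos: [0.4844, -0.0588, 0.0503]
tcp_rot: [[0.001, 0.994, 0.106], [-0.0, 0.106, -0.994], [-1.0, 0.001, 0.001]]
wrist_force: [0.5, -0.2, 0.4]
grip_width: 0.0003
```

View pics/s6c.png

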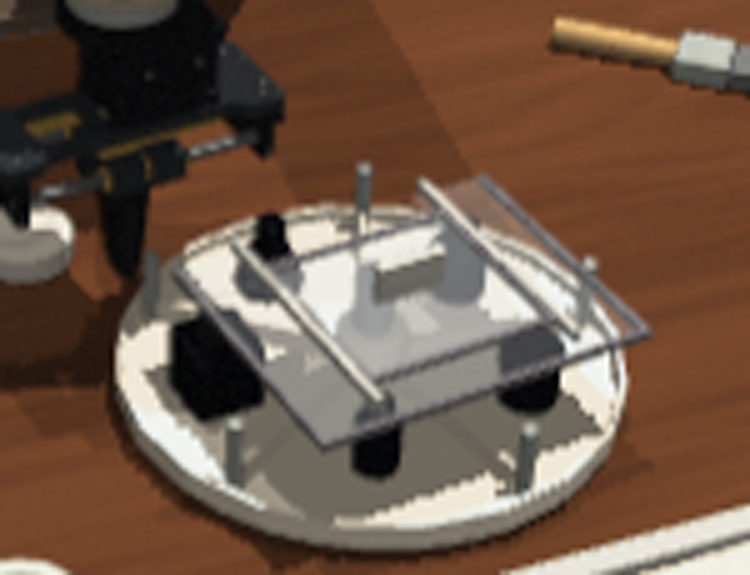

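```bash
python3 -m creep '[[[-0.004,0.004,0,0,0,0],[-0.0092,0.009,0,0,0,0],[-0.0142,0.0142,0,0,0,0],[-0.0189,0.0197,0,0,0,0],[-0.0233,0.0254,0,0,0,0]]]'
python3 -m creep '[[[-0.0038,0.0061,0,0,0,0],[-0.0073,0.0125,0,0,0,0],[-0.0104,0.019,0,0,0,0],[-0.0131,0.0256,0,0,0,0],[-0.0156,0.0325,0,0,0,0]]]'
python3 -m creep '[[[-0.002,0.0069,0,0,0,0],[-0.0037,0.0139,0,0,0,0],[-0.0051,0.021,0,0,0,0],[-0.006,0.0282,0,0,0,0],[-0.0066,0.0354,0,0,0,0]]]'
python3 -m creep '[[[-0.0002,0.0072,0,0,0,0],[0,0.0144,0,0,0,0],[0.0006,0.0216,0,0,0,0],[0.0015,0.0288,0,0,0,0],[0.0028,0.0359,0,0,0,0]]]'
python3 -m creep '[[[0.0017,0.007,0,0,0,0],[0.0037,0.0139,0,0,0,0],[0.0061,0.0208,0,0,0,0],[0.0089,0.0274,0,0,0,0],[0.012,0.034,0,0,0,0]]]'
```

```text
clock: 9.75
tool_pos: [0.4599, -0.0334, 0.0497]
tcp_rot: [[-0.001, 0.994, 0.105], [-0.0, 0.105, -0.994], [-1.0, -0.001, -0.0]]
wrist_force: [-1.1, -3.0, 3.3]
grip_width: 0.0004
clock: 10.17
tool_pos: [0.4451, -0.0007, 0.0496]
tcp_rot: [[0.0, 0.994, 0.105], [-0.0, 0.105, -0.994], [-1.0, 0.0, 0.0]]
wrist_force: [-0.0, -2.1, 0.3]
grip_width: 0.0004
clock: 10.58
tool_pos: [0.4386, 0.0347, 0.0497]
tcp_rot: [[-0.0, 0.994, 0.105], [-0.0, 0.105, -0.994], [-1.0, -0.0, 0.0]]
wrist_force: [0.3, -1.8, 0.5]
grip_width: 0.0004
clock: 11.0
tool_pos: [0.4416, 0.0706, 0.0497]
tcp_rot: [[0.0, 0.994, 0.105], [-0.0, 0.105, -0.994], [-1.0, -0.0, 0.0]]
wrist_force: [-1.0, -0.8, 0.5]
grip_width: 0.0003
clock: 11.42
tool_pos: [0.4538, 0.1045, 0.0497]
tcp_rot: [[0.0, 0.994, 0.105], [-0.0, 0.105, -0.994], [-1.0, -0.0, 0.0]]
wrist_force: [-0.0, -0.7, -0.4]
grip_width: 0.0006
```

```bash
python3 -m creep '[[[0.003,0.0055,0,0,0,0],[0.0053,0.0095,0,0,0,0],[0.0065,0.0117,0,0,0,0],[0.0065,0.0117,0,0,0,0]]]'
python3 -m creep '[[[-0.002,-0.005,0,0,0,0],[-0.004,-0.01,0.03,0,0,0],[-0.008,-0.045,0.06,0,0,0],[-0.012,-0.085,0.06,0,0,0],[-0.016,-0.125,0.06,0,0,0]]]'
python3 -m creep '[[[0,-0.04,0.01,0,0,0],[0,-0.08,0.02,0,0,0],[0,-0.12,0.03,0,0,0],[0,-0.16,0.04,0,0,0],[0,-0.2,0.05,0,0,0]]]' 94
python3 - <<'E'
from h import *
im,d=r.snapshot('top');cv2.imwrite('pics/t7.png',im);crop(im,190,130,170,160,4,'pics/t7c.png')
im,d=r.snapshot('scene');cv2.imwrite('pics/s7.png',im);crop(im,280,200,150,115,5,'pics/s7c.png')
E
```

```text
clock: 11.75
tool_pos: [0.4603, 0.116, 0.0496]
tcp_rot: [[0.0, 0.994, 0.105], [-0.0, 0.105, -0.994], [-1.0, 0.0, 0.0]]
wrist_force: [-0.5, -1.1, 0.4]
grip_width: 0.0006
clock: 12.17
tool_pos: [0.444, -0.0101, 0.1112]
tcp_rot: [[0.003, 0.994, 0.107], [-0.001, 0.107, -0.994], [-1.0, 0.003, 0.001]]
wrist_force: [1.1, -0.1, -0.5]
grip_width: 0.0007
clock: 12.58
tool_pos: [0.4429, -0.2112, 0.1602]
tcp_rot: [[0.0, 0.995, 0.104], [-0.0, 0.104, -0.995], [-1.0, 0.0, 0.0]]
wrist_force: [0.6, -0.1, -0.4]
grip_width: 0.0285
```

View pics/t7c.png

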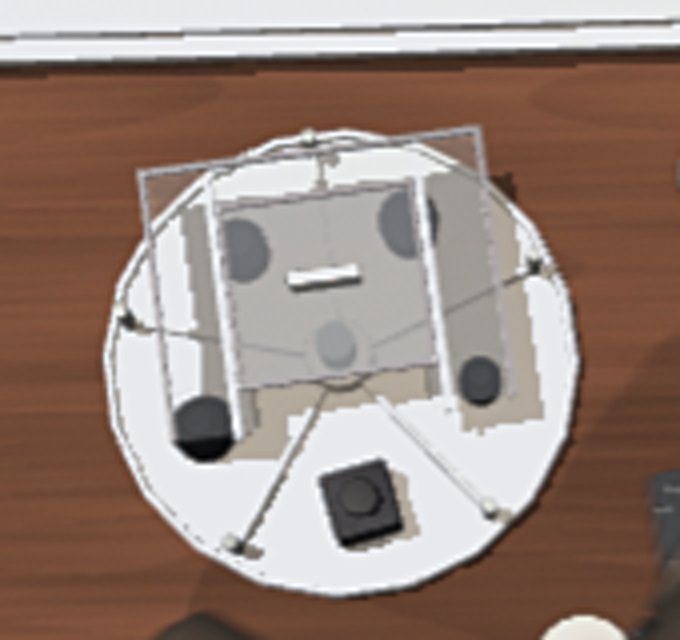

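View pics/s7c.png

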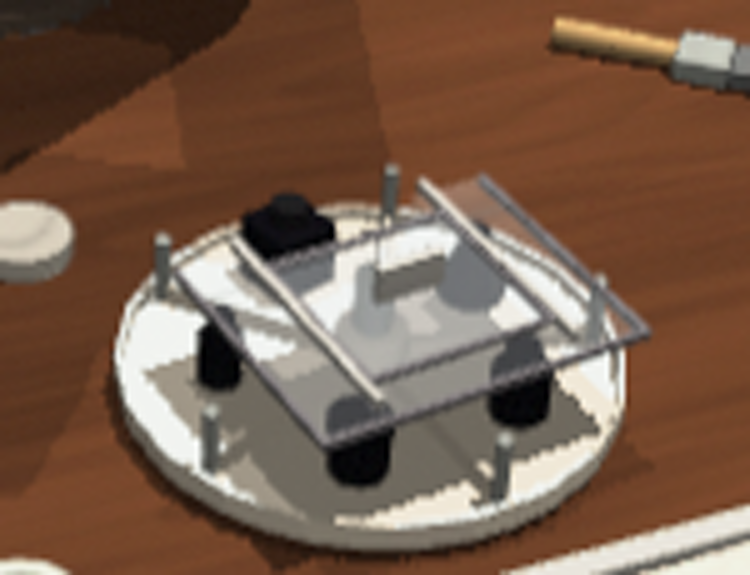

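```bash
python3 - <<'E'
from h import *
im=cv2.imread('pics/t7.png')
c=im[235:275,260:300].astype(float);c=np.clip((c*3.5),0,255).astype(np.uint8);cv2.imwrite('pics/b7.png',cv2.resize(c,None,fx=14,fy=14,interpolation=cv2.INTER_CUBIC))
E
```

```text
(no output)
```

View pics/b7.png

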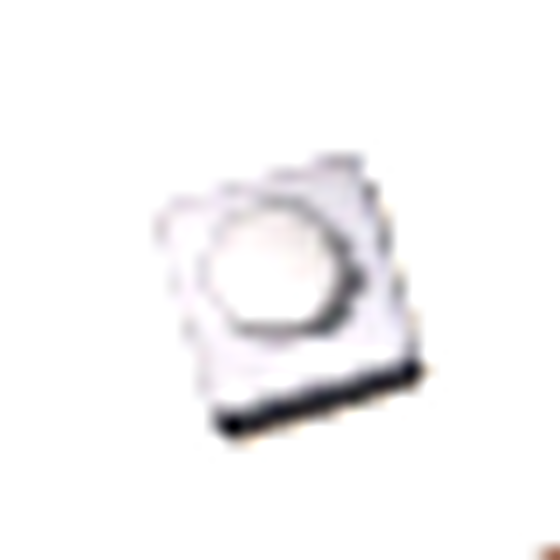

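```bash
python3 - <<'E'
from h import *
def cv(c,x0,y0,s): return (np.array(c,float)+.5)/s-.5+np.array([x0,y0])
Q=p2w('top',cv([(160,212),(357,155),(418,362),(210,412)],260,235,14),.063)[:,:2]
for i in range(4):
    d=Q[(i+1)%4]-Q[i];print(np.linalg.norm(d),np.degrees(np.arctan2(d[1],d[0]))%90)
print('ctr',Q.mean(0),'cap',p2w('top',cv([(273,267)],260,235,14),.076))
y=np.radians(6.08);print('pick',.58-.095*np.cos(y),.06-.095*np.sin(y))
print(r.get_state()['tool_pos'],r.get_state()['grip_width'],r.get_state()['joint_pos'])
for n,p in(('paperw',(336,294)),('seal',(492,218)),('tape',(374,173)),('cup',(451,172))): print(n,p2w('top',[p],.03))
E
```

```text
0.03625933671794658 14.806936918180014
0.03854872444027093 15.12647659744735
0.03767796041823859 12.079081677530695
0.0367732830047082 12.997791871676926
ctr [0.48317644 0.04760152] cap [[0.48475396 0.04916968 0.076     ]]
pick 0.4855343772123269 0.04993788733232108
[ 0.44410172 -0.21425848  0.16090022] 0.03604605253102772 [-3.34193258e+01  2.14391330e+01  1.11205178e+02 -3.99581589e-02
  4.71291812e+01  5.08823686e+01]
paperw [[ 0.38486103 -0.0893276   0.03      ]]
seal [[ 0.56799943 -0.493026    0.03      ]]
tape [[ 0.6948526  -0.19815606  0.03      ]]
cup [[ 0.6917813  -0.39690706  0.03      ]]
```

The square bottle stands centred in the front slot at about (0.485, 0.049), turned 14°, and all the others are upright. Now the grasp.

```bash
python3 -m creep '[[[0.006,0.038,0,0,0,1.6],[0.012,0.076,0,0,0,3.2],[0.018,0.114,0,0,0,4.8],[0.024,0.152,0,0,0,6.4],[0.03,0.19,0,0,0,7.8]]]' 94 15
python3 -m creep '[[[0.006,0.038,0,0,0,0],[0.0115,0.0733,0,0,0,0],[0.0115,0.0733,-0.02,0,0,0],[0.0115,0.0733,-0.04,0,0,0],[0.0115,0.0733,-0.04,0,0,0]]]'
```

```text
clock: 13.1
tool_pos: [0.4732, -0.017, 0.1595]
tcp_rot: [[-0.0, 0.971, 0.24], [0.0, 0.24, -0.971], [-1.0, -0.0, -0.0]]
wrist_force: [1.0, -0.8, 0.1]
grip_width: 0.0597
clock: 13.52
tool_pos: [0.4834, 0.0553, 0.117]
tcp_rot: [[-0.005, 0.971, 0.24], [0.0, 0.24, -0.971], [-1.0, -0.005, -0.001]]
wrist_force: [-0.5, 0.3, -0.1]
grip_width: 0.0598
```

```bash
python3 -m creep '[[[0,0,0,0,0,0],[0,0,0,0,0,0]]]'
```

```text
clock: 13.68
tool_pos: [0.4856, 0.0542, 0.1203]
tcp_rot: [[0.0, 0.971, 0.238], [-0.0, 0.238, -0.971], [-1.0, 0.0, 0.0]]
wrist_force: [0.8, 0.5, 0.0]
grip_width: 0.0598
```

Shift −5 mm in y, then down to z≈0.030.

```bash
python3 -m creep '[[[0,-0.005,0,0,0,0],[0,-0.005,-0.015,0,0,0],[0,-0.005,-0.03,0,0,0],[0,-0.005,-0.045,0,0,0],[0,-0.005,-0.055,0,0,0]]]'
python3 -m creep '[[[0,0,-0.012,0,0,0],[0,0,-0.024,0,0,0],[0,0,-0.033,0,0,0],[0,0,-0.035,0,0,0],[0,0,-0.035,0,0,0]]]'
python3 - <<'E'
from h import *
im,d=r.snapshot('scene');cv2.imwrite('pics/s8.png',im);crop(im,280,200,150,115,5,'pics/s8c.png');print(r.get_state()['tool_pos'])
E
```

```text
clock: 14.1
tool_pos: [0.4857, 0.0488, 0.0645]
tcp_rot: [[0.001, 0.971, 0.238], [-0.0, 0.238, -0.971], [-1.0, 0.001, 0.0]]
wrist_force: [0.8, -0.6, -0.2]
grip_width: 0.0599
clock: 14.52
tool_pos: [0.4855, 0.0493, 0.0295]
tcp_rot: [[-0.001, 0.971, 0.239], [-0.0, 0.239, -0.971], [-1.0, -0.001, -0.0]]
wrist_force: [-0.2, -0.3, 0.3]
grip_width: 0.0603
[0.48571629 0.04934468 0.02995365]
```

View pics/s8c.png

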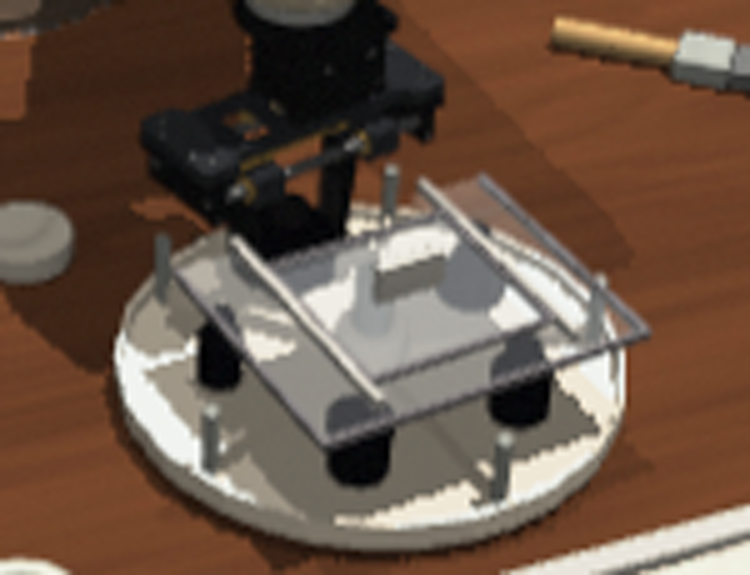

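The fingers straddle the bottle at (290,225) with nothing touched. Closing.

```bash
python3 -m creep '[[[0,0,0,0,0,0],[0,0,0,0,0,0],[0,0,0,0,0,0],[0,0,0,0,0,0],[0,0,0,0,0,0]]]' 180 20
python3 -m creep '[[[0,0,0.004,0,0,0],[0,0,0.012,0,0,0],[0,0,0.022,0,0,0],[0,0,0.034,0,0,0],[0,0,0.046,0,0,0]]]'
python3 -m creep '[[[0,0,0.012,0,0,0],[0,0,0.024,0,0,0],[0,0,0.036,0,0,0],[0,0,0.046,0,0,0],[0,0,0.05,0,0,0]]]'
python3 - <<'E'
from h import *
im,d=r.snapshot('scene');cv2.imwrite('pics/s9.png',im);crop(im,280,170,150,115,5,'pics/s9c.png')
E
```

```text
clock: 14.98
tool_pos: [0.4858, 0.0495, 0.0302]
tcp_rot: [[0.001, 0.971, 0.239], [-0.0, 0.239, -0.971], [-1.0, 0.001, 0.0]]
wrist_force: [-0.4, -0.4, 6.7]
grip_width: 0.0436
clock: 15.4
tool_pos: [0.4855, 0.0495, 0.0769]
tcp_rot: [[0.0, 0.971, 0.239], [-0.0, 0.239, -0.971], [-1.0, -0.0, 0.0]]
wrist_force: [-1.0, -0.2, -1.7]
grip_width: 0.0442
clock: 15.82
tool_pos: [0.4859, 0.0496, 0.1277]
tcp_rot: [[0.002, 0.971, 0.239], [-0.0, 0.239, -0.971], [-1.0, 0.002, 0.001]]
wrist_force: [0.9, 0.3, -1.9]
grip_width: 0.044
```

View pics/s9c.png

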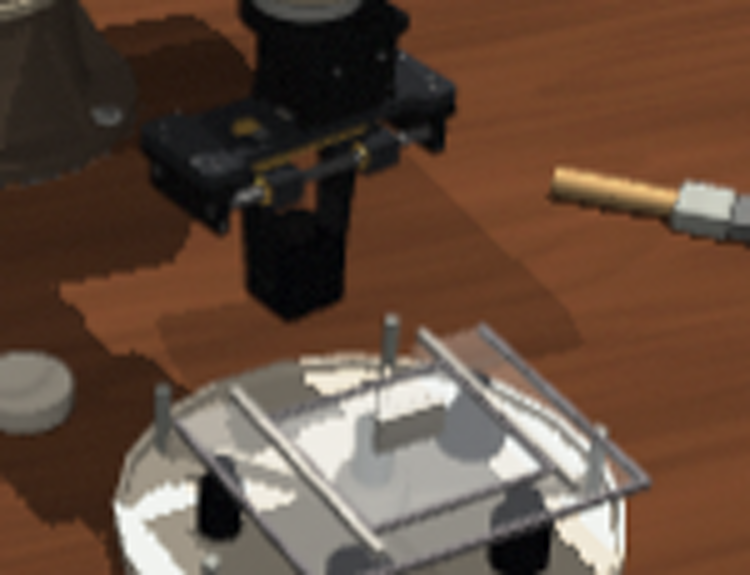

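```bash
python3 -m creep '[[[0,-0.01,0,0,0,0.5],[0.0005,-0.03,0,0,0,1.5],[0.001,-0.058,0,0,0,2.5],[0.0015,-0.088,0,0,0,3.5],[0.002,-0.118,0,0,0,4.5]]]'
python3 -m creep '[[[0.0005,-0.03,0,0,0,0.6],[0.001,-0.06,0,0,0,1.2],[0.0015,-0.09,0,0,0,1.2],[0.002,-0.12,0,0,0,1.2],[0.0025,-0.15,0,0,0,1.2]]]'
python3 -m creep '[[[0.0005,-0.03,0,0,0,0],[0.001,-0.055,0,0,0,0],[0.0012,-0.075,0,0,0,0],[0.0015,-0.09,0,0,0,0],[0.0015,-0.0955,0,0,0,0]]]'
python3 -m creep '[[[0,0,0,0,0,0],[0,0,0,0,0,0]]]'
```

```text
clock: 16.28
tool_pos: [0.4872, -0.0695, 0.1256]
tcp_rot: [[-0.0, 0.949, 0.316], [0.0, 0.316, -0.949], [-1.0, -0.0, -0.0]]
wrist_force: [1.0, 0.4, -2.1]
grip_width: 0.044
clock: 16.7
tool_pos: [0.4896, -0.2199, 0.1255]
tcp_rot: [[-0.0, 0.943, 0.334], [0.0, 0.334, -0.943], [-1.0, -0.0, -0.0]]
wrist_force: [0.5, -0.1, -1.0]
grip_width: 0.0441
clock: 17.12
tool_pos: [0.4913, -0.3157, 0.1253]
tcp_rot: [[-0.0, 0.943, 0.333], [-0.0, 0.333, -0.943], [-1.0, -0.0, 0.0]]
wrist_force: [0.3, 0.5, -1.3]
grip_width: 0.0444
clock: 17.28
tool_pos: [0.4913, -0.3132, 0.1254]
tcp_rot: [[-0.001, 0.943, 0.334], [0.001, 0.334, -0.943], [-1.0, -0.0, -0.001]]
wrist_force: [-0.7, 0.1, -1.4]
grip_width: 0.0438
```

```bash
python3 -m creep '[[[0,0,-0.015,0,0,0],[0,0,-0.04,0,0,0],[0,0,-0.065,0,0,0],[0,0,-0.08,0,0,0],[0,0,-0.085,0,0,0]]]'
python3 - <<'E'
from h import *
im,d=r.snapshot('scene');cv2.imwrite('pics/s10.png',im);crop(im,160,170,150,130,5,'pics/s10c.png')
E
```

```text
clock: 17.7
tool_pos: [0.4908, -0.3119, 0.0386]
tcp_rot: [[-0.003, 0.942, 0.335], [0.002, 0.335, -0.942], [-1.0, -0.002, -0.003]]
wrist_force: [-0.5, -0.2, -1.1]
grip_width: 0.0439
```

View pics/s10c.png

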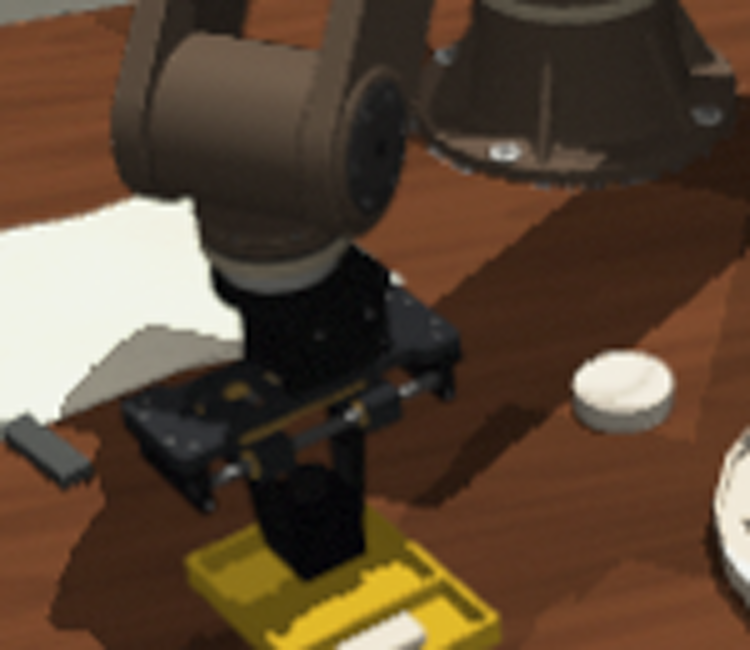

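The bottle is over the wide well, with its foot at about (320,570) in the crop. I'll lower slowly until it stands.

```bash
python3 -m creep '[[[0,0,-0.006,0,0,0],[0,0,-0.012,0,0,0],[0,0,-0.017,0,0,0],[0,0,-0.02,0,0,0],[0,0,-0.021,0,0,0]]]'
python3 -m creep '[[[0,0,-0.0005,0,0,0],[0,0,-0.001,0,0,0],[0,0,-0.001,0,0,0]]]'
```

```text
clock: 18.17
tool_pos: [0.4915, -0.3139, 0.0195]
tcp_rot: [[-0.0, 0.943, 0.334], [-0.0, 0.334, -0.943], [-1.0, -0.0, 0.0]]
wrist_force: [0.1, -0.1, -1.1]
grip_width: 0.0437
clock: 18.42
tool_pos: [0.4916, -0.3141, 0.0188]
tcp_rot: [[0.0, 0.943, 0.334], [-0.0, 0.334, -0.943], [-1.0, 0.0, 0.0]]
wrist_force: [0.1, -0.0, 0.0]
grip_width: 0.0438
```

```bash
python3 -m creep '[[[0,0,-0.0007,0,0,0],[0,0,-0.0015,0,0,0],[0,0,-0.0015,0,0,0]]]'
python3 -m creep '[[[0,0,-0.0007,0,0,0],[0,0,-0.0012,0,0,0],[0,0,-0.0012,0,0,0]]]'
```

```text
clock: 18.67
tool_pos: [0.4915, -0.314, 0.0171]
tcp_rot: [[0.0, 0.943, 0.334], [-0.0, 0.334, -0.943], [-1.0, -0.0, 0.0]]
wrist_force: [-0.4, -0.3, -1.2]
grip_width: 0.0438
clock: 18.92
tool_pos: [0.4916, -0.314, 0.0162]
tcp_rot: [[0.0, 0.943, 0.334], [-0.0, 0.334, -0.943], [-1.0, 0.0, 0.0]]
wrist_force: [-1.0, 1.8, 2.3]
grip_width: 0.0439
```

```bash
python3 -m creep '[[[0,0,-0.0005,0,0,0],[0,0,-0.0007,0,0,0],[0,0,-0.0007,0,0,0]]]'
```

```text
clock: 19.17
tool_pos: [0.4916, -0.314, 0.0162]
tcp_rot: [[0.0, 0.943, 0.334], [-0.0, 0.334, -0.943], [-1.0, 0.0, 0.001]]
wrist_force: [-3.4, 1.8, 10.8]
grip_width: 0.0437
```

It stands: the load is carried at TCP z 0.016, which matches. Next I'll unload, release and raise straight up.

```bash
python3 -m creep '[[[0,0,0.0008,0,0,0],[0,0,0.001,0,0,0]]]'
python3 -m creep '[[[0,0,0,0,0,0],[0,0,0,0,0,0],[0,0,0,0,0,0],[0,0,0,0,0,0],[0,0,0,0,0,0]]]' 100
python3 -m creep '[[[0,0,0.01,0,0,0],[0,0,0.03,0,0,0],[0,0,0.06,0,0,0],[0,0,0.09,0,0,0],[0,0,0.12,0,0,0]]]'
python3 -m creep '[[[0,0,0.02,0,0,0],[0,0.03,0.03,0,0,0],[0,0.065,0.03,0,0,0],[0,0.1,0.03,0,0,-4],[0,0.14,0.03,0,0,-10]]]' 255
python3 - <<'E'
from h import *
im,d=r.snapshot('top');cv2.imwrite('pics/t11.png',im);crop(im,370,170,140,120,5,'pics/t11c.png')
im,d=r.snapshot('scene');cv2.imwrite('pics/s11.png',im);crop(im,150,220,150,115,5,'pics/s11c.png')
E
```

```text
clock: 19.33
tool_pos: [0.4916, -0.3141, 0.0164]
tcp_rot: [[0.0, 0.943, 0.334], [-0.0, 0.334, -0.943], [-1.0, 0.0, 0.0]]
wrist_force: [-0.7, -0.8, -1.8]
grip_width: 0.0437
clock: 19.75
tool_pos: [0.4915, -0.314, 0.0162]
tcp_rot: [[-0.0, 0.943, 0.334], [-0.0, 0.334, -0.943], [-1.0, -0.0, 0.0]]
wrist_force: [-0.2, -0.2, 0.1]
grip_width: 0.0576
clock: 20.17
tool_pos: [0.4913, -0.3138, 0.1382]
tcp_rot: [[-0.0, 0.942, 0.334], [-0.0, 0.334, -0.942], [-1.0, -0.0, -0.0]]
wrist_force: [0.5, 0.7, 0.9]
grip_width: 0.0577
clock: 20.58
tool_pos: [0.4913, -0.1732, 0.1673]
tcp_rot: [[0.001, 0.987, 0.162], [-0.001, 0.162, -0.987], [-1.0, 0.001, 0.001]]
wrist_force: [0.6, 0.6, -0.6]
grip_width: 0.03
```

View pics/t11c.png

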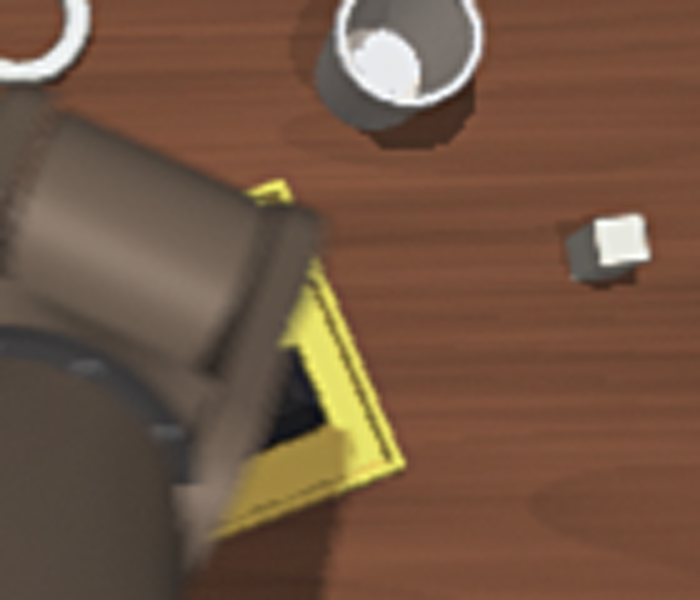

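View pics/s11c.png

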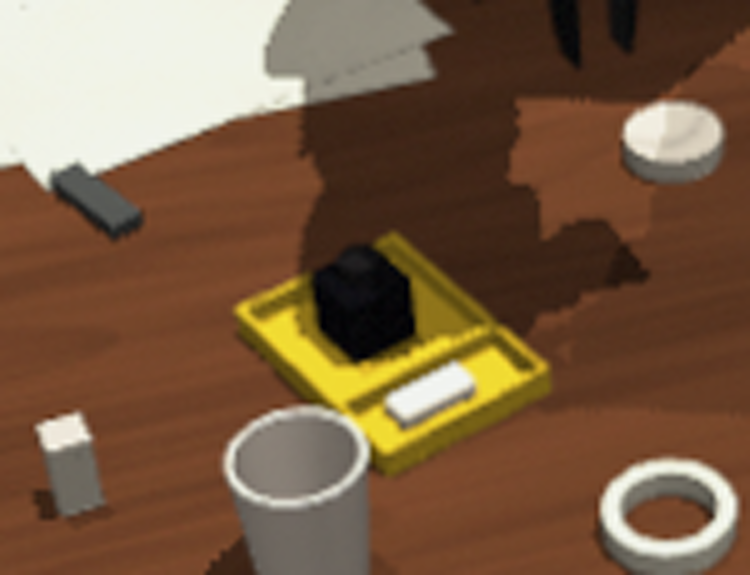

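The bottle stands upright in the wide well at (362,300) in the scene crop, and the seal block, cup, eraser and tape look unmoved. Next, behind the tab to shut the shutter.

```bash
python3 -m creep '[[[0.02,0.032,0,0,0,-1],[0.04,0.063,0,0,0,-2],[0.06,0.095,0,0,0,-3.2],[0.08,0.126,0,0,0,-3.2],[0.1,0.158,0,0,0,-3.2]]]'
python3 -m creep '[[[0.02,0.032,0,0,0,0],[0.04,0.063,0,0,0,0],[0.053,0.083,0,0,0,0],[0.053,0.083,0,0,0,0],[0.053,0.083,0,0,0,0]]]'
python3 - <<'E'
from h import *
im,d=r.snapshot('scene');cv2.imwrite('pics/s12.png',im);crop(im,280,170,150,130,5,'pics/s12c.png');print(r.get_state()['tool_pos'])
E
```

```text
clock: 21.1
tool_pos: [0.5924, -0.0149, 0.1671]
tcp_rot: [[0.001, 0.994, 0.111], [-0.0, 0.111, -0.994], [-1.0, 0.001, 0.0]]
wrist_force: [0.6, -0.8, -0.4]
grip_width: 0.0006
clock: 21.52
tool_pos: [0.6448, 0.0676, 0.1663]
tcp_rot: [[-0.0, 0.994, 0.113], [-0.0, 0.113, -0.994], [-1.0, -0.0, 0.0]]
wrist_force: [0.4, -0.2, -0.1]
grip_width: 0.0004
[0.64435518 0.06672199 0.16640391]
```

View pics/s12c.png

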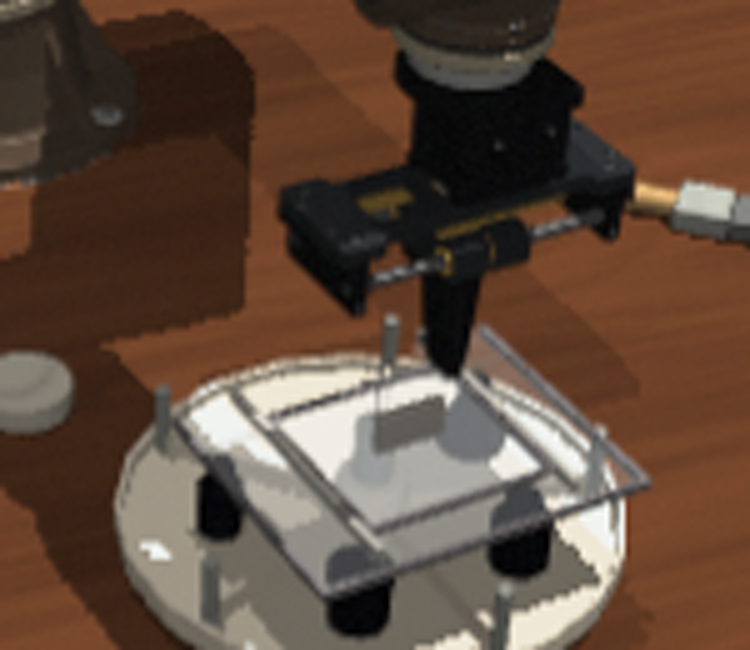

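The tab is at (408,425) in the crop, still open, and the fingers are above and behind it. I'll lower and push forward.

```bash
python3 -m creep '[[[0,0,-0.02,0,0,0],[0,0,-0.04,0,0,0],[0,0,-0.055,0,0,0],[0,0,-0.0585,0,0,0],[0,0,-0.0585,0,0,0]]]'
python3 -m creep '[[[-0.006,-0.0006,0,0,0,0],[-0.012,-0.0013,0,0,0,0],[-0.018,-0.0019,0,0,0,0],[-0.024,-0.0025,0,0,0,0],[-0.03,-0.0032,0,0,0,0]]]'
python3 -m creep '[[[-0.008,-0.0008,0,0,0,0],[-0.016,-0.0017,0,0,0,0],[-0.024,-0.0025,0,0,0,0],[-0.032,-0.0034,0,0,0,0],[-0.04,-0.0042,0,0,0,0]]]'
```

```text
clock: 21.98
tool_pos: [0.6439, 0.0658, 0.1073]
tcp_rot: [[-0.002, 0.994, 0.109], [-0.0, 0.109, -0.994], [-1.0, -0.002, 0.0]]
wrist_force: [0.5, 1.0, 0.6]
grip_width: 0.0002
clock: 22.4
tool_pos: [0.6142, 0.0637, 0.1085]
tcp_rot: [[0.001, 0.994, 0.11], [-0.0, 0.11, -0.994], [-1.0, 0.001, 0.0]]
wrist_force: [2.0, 0.6, 0.3]
grip_width: 0.0007
clock: 22.82
tool_pos: [0.5737, 0.0595, 0.1078]
tcp_rot: [[-0.0, 0.994, 0.11], [-0.0, 0.11, -0.994], [-1.0, -0.0, 0.0]]
wrist_force: [1.4, -0.7, 0.5]
grip_width: 0.0003
```

```bash
python3 -m creep '[[[-0.008,-0.0008,0,0,0,0],[-0.016,-0.0017,0,0,0,0],[-0.024,-0.0025,0,0,0,0],[-0.032,-0.0034,0,0,0,0],[-0.038,-0.004,0,0,0,0]]]'
python3 -m creep '[[[-0.002,-0.0002,0,0,0,0],[-0.004,-0.0004,0,0,0,0],[-0.004,-0.0004,0,0,0,0]]]'
python3 -m creep '[[[-0.001,-0.0001,0,0,0,0],[-0.002,-0.0002,0,0,0,0]]]'
python3 -m creep '[[[-0.001,-0.0001,0,0,0,0],[-0.002,-0.0002,0,0,0,0]]]'
```

```text
clock: 23.23
tool_pos: [0.5355, 0.0555, 0.1077]
tcp_rot: [[-0.0, 0.994, 0.11], [-0.0, 0.11, -0.994], [-1.0, -0.0, 0.0]]
wrist_force: [1.7, -0.3, 0.1]
grip_width: 0.0003
clock: 23.48
tool_pos: [0.5324, 0.0552, 0.1078]
tcp_rot: [[0.0, 0.994, 0.11], [0.0, 0.11, -0.994], [-1.0, 0.0, -0.0]]
wrist_force: [-0.0, 0.2, 0.1]
grip_width: 0.0003
clock: 23.65
tool_pos: [0.5322, 0.0552, 0.1079]
tcp_rot: [[0.004, 0.994, 0.11], [0.0, 0.11, -0.994], [-1.0, 0.004, 0.0]]
wrist_force: [11.7, 2.7, -7.3]
grip_width: 0.0004
clock: 23.82
tool_pos: [0.5321, 0.0551, 0.108]
tcp_rot: [[0.008, 0.994, 0.11], [0.001, 0.11, -0.994], [-1.0, 0.008, 0.0]]
wrist_force: [19.8, 5.7, -13.1]
grip_width: 0.0006
```

The end stop is reached (20 N at x=0.532). I'll back off and look.

```bash
python3 -m creep '[[[0.012,0.001,0,0,0,0],[0.016,0.002,0.03,0,0,0],[0.016,0.002,0.065,0,0,0],[0.016,-0.03,0.1,0,0,0],[0.01,-0.07,0.1,0,0,0]]]'
python3 -m creep '[[[-0.005,-0.04,0,0,0,0],[-0.01,-0.08,0,0,0,0],[-0.02,-0.12,0,0,0,0],[-0.03,-0.16,0,0,0,0],[-0.04,-0.2,0,0,0,0]]]'
python3 -m creep '[[[-0.015,-0.035,0,0,0,0],[-0.03,-0.07,0,0,0,0],[-0.05,-0.1,0,0,0,0],[-0.07,-0.13,0,0,0,0],[-0.09,-0.16,0,0,0,0]]]'
python3 -m creep '[[[-0.02,-0.03,0,0,0,0],[-0.04,-0.06,0,0,0,0],[-0.06,-0.09,0,0,0,0],[-0.06,-0.09,0,0,0,0],[-0.06,-0.09,0,0,0,0]]]'
python3 - <<'E'
from h import *
im,d=r.snapshot('top');cv2.imwrite('pics/t13.png',im);crop(im,200,140,310,150,2.5,'pics/t13c.png');crop(im,200,130,150,160,4,'pics/t13d.png')
im,d=r.snapshot('scene');cv2.imwrite('pics/s13.png',im);crop(im,150,200,275,150,2.9,'pics/s13c.png')
E
```

```text
clock: 24.23
tool_pos: [0.5411, -0.0113, 0.2122]
tcp_rot: [[0.007, 0.993, 0.114], [-0.001, 0.114, -0.993], [-1.0, 0.007, 0.001]]
wrist_force: [0.5, -0.6, 0.8]
grip_width: 0.0003
clock: 24.65
tool_pos: [0.498, -0.2141, 0.2074]
tcp_rot: [[-0.001, 0.994, 0.11], [0.0, 0.11, -0.994], [-1.0, -0.001, -0.0]]
wrist_force: [-0.3, 0.2, -0.5]
grip_width: 0.0005
clock: 25.07
tool_pos: [0.4076, -0.3736, 0.2073]
tcp_rot: [[-0.001, 0.994, 0.11], [0.001, 0.11, -0.994], [-1.0, -0.001, -0.001]]
wrist_force: [1.3, -0.3, -0.1]
grip_width: 0.0003
clock: 25.48
tool_pos: [0.3477, -0.4634, 0.2069]
tcp_rot: [[-0.001, 0.994, 0.107], [0.001, 0.107, -0.994], [-1.0, -0.0, -0.001]]
wrist_force: [0.0, 0.9, -0.4]
grip_width: 0.0004
```

View pics/t13c.png

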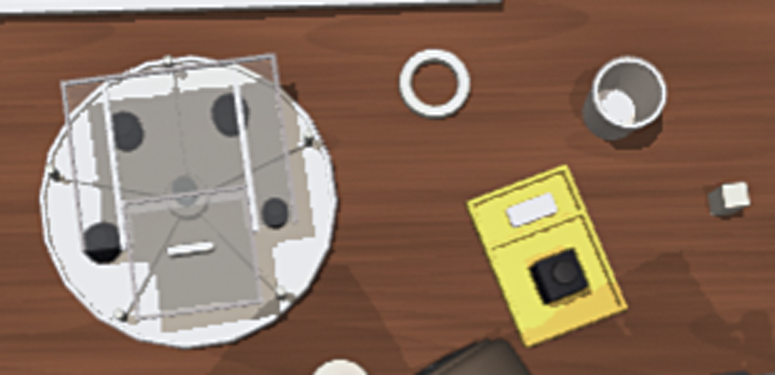

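View pics/s13c.png

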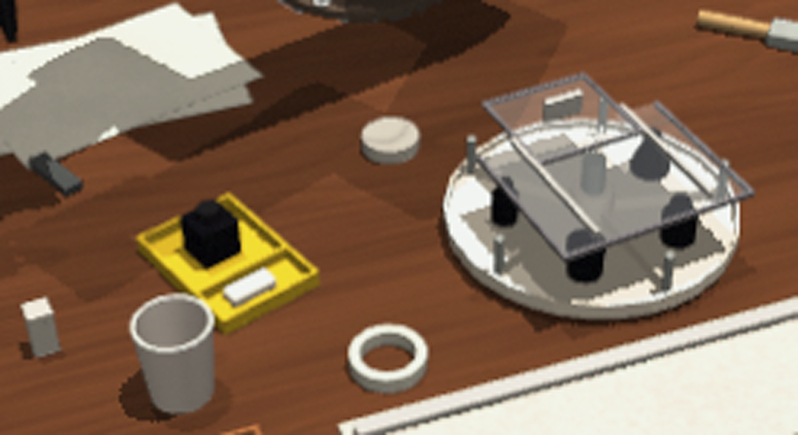

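```bash
python3 - <<'E'
from h import *
c=p2w('top',[[(567.5)/2.5-.3+200,(272.5)/2.5-.3+140]],.062)[0,:2]
m=np.array([.4907,-.3139]);x=np.array([.9428,.3334]);y=np.array([-.3334,.9428]);print('in well',(c-m)@x,(c-m)@y)
t=p2w('top',[[190/2.5-.3+200,249.5/2.5-.3+140]],.121)[0,:2];q=t-np.array([.5774,.0596]);print('tab car x',q@[.9944,.1059])
E
```

```text
in well -0.0022100593775964414 -0.0016788569851552875
tab car x -0.06468473382792948
```

```bash
python3 -m creep '[[[0,0,0,0,0,0],[0,0,0,0,0,0]]]'; python3 -c "
from rig import r
print(r.sign_off())"
```

```text
clock: 25.75
tool_pos: [0.3497, -0.4615, 0.2076]
tcp_rot: [[-0.0, 0.994, 0.112], [0.0, 0.112, -0.994], [-1.0, -0.0, -0.0]]
wrist_force: [-0.2, 0.7, 0.3]
grip_width: 0.0006
the job is handed in; nothing more can be done
None
```

The job is done and handed in at about 26 s of the 72 s allowed; sign-off gives no verdict.

**What I did:**
1. I pushed the shutter open to its end stop.
2. I turned the carousel about 152° clockwise by its pegs, in two smooth strokes, until the square bottle stood in the middle of the front slot.
3. I lifted the bottle out and lowered it into the tray's wide well until the wrist force showed it was standing, then let go.
4. I slid the shutter back to its shut end stop and moved the arm clear.

**Last checks:**
- **Square bottle:** it stands upright about 2 mm from the middle of the well on both axes, by the top camera.
- **Shutter:** the push ended against the stop at about 20 N. The camera puts the tab at carousel x = -65 mm, against -66 mm when shut. The camera and contact estimates of the carousel axis differed by 2–3 mm along x.
- **Other things:** the other four bottles stand in the carousel, and the cup, seal block, tape roll, eraser and paperweight look unmoved. I judged these by eye and did not measure them.

No check failed.

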